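# Lay a standing carton on the measuring scale and slide it to the length stop

### The arm

A 6-joint arm with a two-finger parallel gripper is mounted at the origin on the work surface. World frame = base frame: x ahead of the robot, y to its left, z up, the work surface at z = 0. Lengths are in m, angles in degrees, forces in N, time in s.
With the tool pointing down it reaches from about 0.25 to 0.8 m from the base axis. Payload 8.5 kg.
Tool frame: the origin (TCP) lies on the centre line of the jaws, within the pads' length; the fingertips stand 17 mm ahead of it and the grasp point (between the pads) lies 2 mm behind it; z points along the fingers, y is the line along which they close (so a half turn about z gives the same grasp; the last joint's range is limited). The gripper opens to 85 mm and grips with 20 to 120 N. Pads are 22 mm wide; open, the fingers measure 114 mm over their backs; the gripper's body (76 mm by 85 mm) begins 54 mm behind the grasp point. The pads swing forward as they close: fully open they stand 13 mm farther back than shut.
Start: joints at [-68.984, 13.648, -0.773, 75.585, 0, 90], TCP at [0.188, -0.49, 0.248] pointing down, gripper open.
Joint ranges: [-152.45, 152.45], [-59.26, 108.67], [-65.41, 83.53], [-104.44, 129.93], [-82.83, 76.93], [-180, 180]. Speed limits (degrees/s): [127.2, 127.2, 159.86, 180, 180, 180].

### API

Orientations are given as [roll, pitch, yaw] about the fixed x, y, z axes, in that order (R = Rz(yaw) Ry(pitch) Rx(roll)).
In Python, from cell import monitor, viewer, order gives the robot as it stands.
- The arm moves only by the shell command python3 -m creep 'ROWS' [FORCE]. ROWS is JSON, one flat list of numbers, 7 for each row, row after row: the shift along the tool's x, y, z in cm, then the turn, a rotation vector about the tool's x, y, z in degrees, then the closure, from 0 (fully open) to 1 (shut). In form: [tx, ty, tz, rx, ry, rz, claw, tx, ty, tz, rx, ry, rz, claw, ...]. A call has exactly 8 rows; each row is the pose to reach, as a shift and turn from the pose commanded when the call began, along the tool's axes at that moment; what a row does not reach only later rows make up. A row lasts 1/10 s, in which the tool goes at most 50 mm and 8.59 degrees, less where a joint would pass 70% of its speed; a pose out of reach is approached as far as the arm can. A call with a gripper value outside its range is refused whole. The fingers move at their own pace and stop on an object; FORCE is the grip in N (left out, the last holds). Time passes only in rows, so rows that repeat a pose let the fingers close, or fill a call up. It gives the time, the measured TCP pose, the force, the opening and the grip force at its end, in the units of the state.
- monitor.read_state(): the state, without advancing time (a new reading comes with each control period).
- viewer.capture(name): name is "side" or "top"; returns a dict with "img" (480x640x3 uint8, blue, green, red), "camera_matrix" (3x3 intrinsics, pixels), "camera_from_world" (4x4, takes a point from world to camera coordinates). Camera axes: x right, y up, looking along -z (the intrinsics and any distortion apply to the point x, -y, -z); pixel columns grow to the right and rows downward; lengths in m; the calibration is good to about 2 mm. A picture is of the moment at which its call begins. There is no depth.
- order.hand_in(): hands the job in; it is judged then, once.
The state is a dict: "t": time; "q": joint angles; "joint_vel": joint speeds; "joint_torque": joint torques, N m; "position": TCP position; "eef_rot": TCP orientation; "contact_force": force on the tool from outside, world axes, zero at the start; "ft_torque": the same for the moment, N m; "finger_gap": finger opening in m; "grasp_force": force on a finger pad.
Only numpy, scipy, OpenCV 4.12 (cv2) and the standard library are available. Lean on these libraries where they do the work, as an engineer would, in place of code of your own. Each camera call takes 0.05 s, during which the arm holds its last target. There are 200 camera calls.

### The job

The carton of chair casters is standing on end on the parcel measuring scale. Tip it over onto its side, towards the length stop, so that its shipping label faces up and it lies flat on the plate; then slide it along until its end sits snug and square against the stop, so that its length can be read. Leave the caster, the tape roll and the gas lift beside the scale where they are.

Things in the scene. Friction and masses are not known exactly. Their poses are not given: they have to be found in the camera images.
- scale: Fixed parcel scale: black base under an aluminium plate 460 mm long (its x, -230 to +230) and 280 mm wide (its y), flat top 45 mm above the bench. Origin on the bench under the plate's middle, z up. Its x axis points to the robot's right (world -y) within 0.25 rad, towards the length stop. A flat yellow rule lies along the +y edge, the one far from the robot.
- stop_face (a point): Middle of the length stop's face, at the height of the plate's top; axes as the scale's, so +x points into the stop. The stop is a dark upright steel plate at the plate's +x end (x = 230 mm), 12 mm thick, 260 mm wide, top 60 mm above the plate. Behind it stands a grey display head, 90 x 45 mm, its top 148 mm above the bench, 20 to 110 mm beyond the face.
- carton: Closed brown carton, loose, too wide to grasp: 95 mm (its x) x 130 mm (its y) x 190 mm tall (its z), 0.4 to 0.85 kg, balance point at its centre. Origin at the centre of its underside. It starts upright on the plate, 75 to 125 mm from the end away from the stop. Pushed low it slides; pushed in its upper quarter it tips about its far lower edge and falls by itself past 0.46 rad.
- carton_top (a point): Centre of the carton's top end (190 mm from the underside along its z); once it lies down this end faces the stop.
- label (a point): Centre of the white shipping label with barcode, on the carton's +x face, 95 mm from its underside. At the start it faces away from the stop within 0.25 rad (carton's x opposite to the scale's x); with the label up the carton's x points up and it lies 95 mm high on the plate.
- caster: Twin-wheel black chair caster, 60 mm wheels, on the bench to the right of the scale; leave alone.
- tape_roll: Roll of brown packing tape lying flat to the right of the scale, 110 mm across, 48 mm high; leave alone.
- gas_lift: Chair gas lift lying on the bench to the left of the scale, 220 mm long, 50 mm thick; leave alone.
There are look-alikes about, which are no part of the job. Leave any turquoise or yellow look-alike of the carton alone.

How it is judged:
By the outcome, as a careful person would: the job done as asked, in the order asked, and still so for the second after the job is handed in, with the robot touching nothing.
It also fails if it takes over 48 s, if anything falls off the work surface, if the arm or the gripper's body presses on something with over 40 N, if the wrist force passes 120 N, or if a joint passes its speed limit or range.

## Working session

There is one attempt and no reset: what is moved stays moved. The work goes in short steps, Python scripts to look and compute and a shell command to move; the robot and the scene stay as the last step left them, time stands still between calls to the robot, and variables do not carry over. Pictures are saved under pics/ and viewed, at most 10 in all, crops included, and the job is handed in when it is done.

```bash
ls; mkdir -p pics
python3 - <<'E'
from cell import monitor, viewer
import cv2,numpy as np
np.set_printoptions(precision=4,suppress=True)
a=[]
for n in("side","top"):
    c=viewer.capture(n); cv2.imwrite(f"pics/{n}0.png",c["img"]); print(n,c["camera_matrix"],c["camera_from_world"],[k for k in c])
print(monitor.read_state())
E
```

```text
pics
side [[522.6097   0.     319.6053]
 [  0.     522.6097 232.3227]
 [  0.       0.       1.    ]] [[ 0.2151 -0.9766  0.     -0.104 ]
 [ 0.543   0.1197  0.8312 -0.3493]
 [-0.8117 -0.1788  0.556  -1.303 ]
 [ 0.      0.      0.      1.    ]] ['img', 'camera_matrix', 'camera_from_world']
top [[547.2737   0.     317.0838]
 [  0.     547.2737 236.6051]
 [  0.       0.       1.    ]] [[-0.0244 -0.9997 -0.0041 -0.0196]
 [ 0.9805 -0.0247  0.1949 -0.4768]
 [-0.1949  0.0008  0.9808 -1.6512]
 [ 0.      0.      0.      1.    ]] ['img', 'camera_matrix', 'camera_from_world']
{'t': 0.1, 'q': array([-68.9834,  13.6786,  -0.81  ,  75.5836,  -0.0007,  89.9997]), 'joint_vel': array([ 0.0205, -0.0709,  0.1662,  0.0964,  0.0545,  0.026 ]), 'joint_torque': array([ -0.001 , -53.972 ,  34.6999,   0.0135,  -0.0001,  -0.    ]), 'position': array([ 0.1882, -0.4898,  0.2477]), 'eef_rot': array([-179.9278,    0.0007,   21.017 ]), 'contact_force': array([ 0.0771,  0.4488, -0.3223]), 'ft_torque': array([ 0.0102, -0.0002, -0.0252]), 'grasp_force': 0.0, 'finger_gap': 0.08554765439202555}
```

View pics/side0.png

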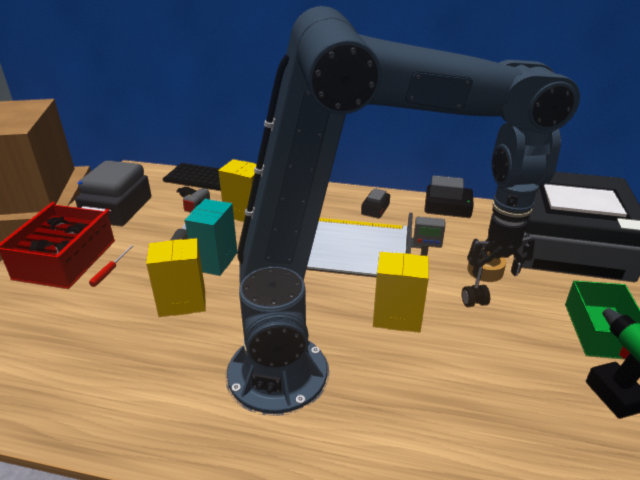

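View pics/top0.png

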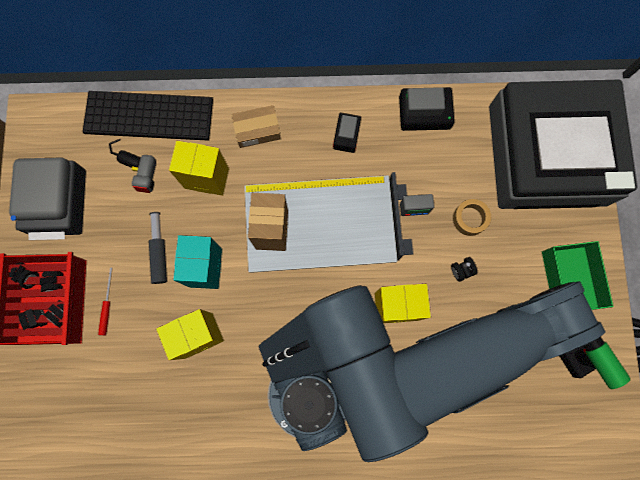

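Side view: the arm hides the carton, and the plate runs from about (300,220) to (408,275). Top view: the plate spans (247,190) to (398,265), with the stop at (400,215).
Carton candidates:
- **Brown box on the plate (268,222):** fits, because it is brown, standing on the scale, at the end away from the stop.
- **Brown box behind (256,127):** not on the scale.
- **Yellow boxes (198,167), (190,334), (404,302) and turquoise box (198,261):** look-alikes.

I'll confirm with an enlarged crop.

```bash
cat > h.py <<'E'
import cv2,numpy as np
np.set_printoptions(precision=4,suppress=True)
def ray(c,uv,z):
    """pixel -> world point on plane of height z"""
    K=c["camera_matrix"];T=c["camera_from_world"];R=T[:3,:3];o=-R.T@T[:3,3]
    d=np.linalg.inv(K)@np.array([uv[0],uv[1],1.]); d=R.T@(d*[1,-1,-1])
    return o+d*(z-o[2])/d[2]
def proj(c,p):
    T=c["camera_from_world"];q=T[:3,:3]@np.asarray(p)+T[:3,3]
    q=c["camera_matrix"]@(q*[1,-1,-1]);return q[:2]/q[2]
E
python3 - <<'E'
from h import *
from cell import viewer
c=viewer.capture("top");im=c["img"]
cv2.imwrite("pics/crop1.png",cv2.resize(im[165:285,230:430],None,fx=4,fy=4,interpolation=cv2.INTER_CUBIC))
h=cv2.cvtColor(im,cv2.COLOR_BGR2HSV)
print(h[230,330],h[210,258],h[240,278],h[208,280],h[185,320],h[225,268],h[216,268])
E
```

```text
[107   9 191] [ 19 118 212] [ 17 164  56] [ 18 118 207] [ 27 223 197] [ 17 121 147] [ 18 119 210]
```

View pics/crop1.png

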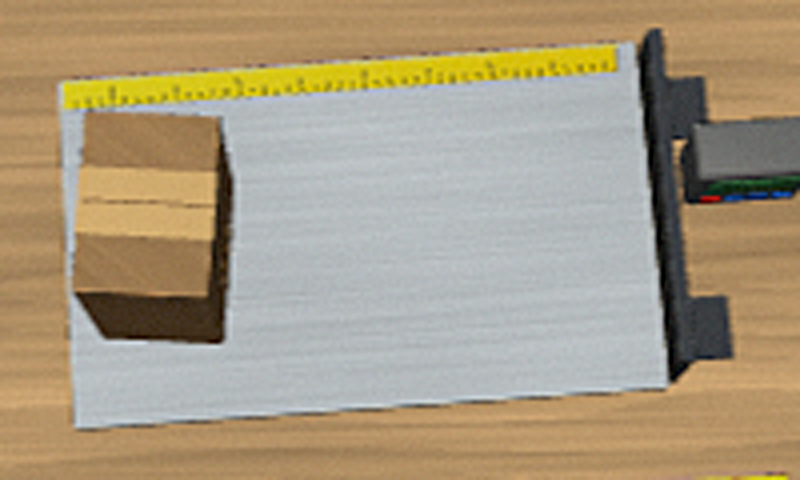

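The crop shows the brown carton on end on the plate. Its top end's corners are at crop (85,112), (221,118), (211,298) and (74,292). The plate's corners are at (60,82), (637,42), (668,386) and (77,428), and the stop is at the right end.

Run:
```python
from h import *
from cell import viewer
c=viewer.capture("top")
f=lambda P,z:np.array([ray(c,np.array(p)/4+[230-.4,165-.4],z) for p in P])
P=f([(60,82),(637,42),(668,386),(77,428)],.045)
C=f([(85,112),(221,118),(211,298),(74,292)],.235)
print(P,C)
for Q in(P,C):
  print("len",[np.linalg.norm(Q[i]-Q[(i+1)%4]) for i in range(4)], "mid",Q.mean(0))
  d=(Q[1]-Q[0]+Q[2]-Q[3]);e=(Q[0]-Q[3]+Q[1]-Q[2]);print("ang x",np.degrees(np.arctan2(d[1],d[0])),"ang y",np.degrees(np.arctan2(e[1],e[0])))
```

```text
[[ 0.6486  0.194   0.045 ]
 [ 0.6699 -0.2641  0.045 ]
 [ 0.3936 -0.2741  0.045 ]
 [ 0.3724  0.1806  0.045 ]] [[0.569  0.151  0.235 ]
 [0.5622 0.0559 0.235 ]
 [0.4342 0.0644 0.235 ]
 [0.4408 0.1586 0.235 ]]
len [np.float64(0.4586184078023937), np.float64(0.27649507018932956), np.float64(0.4552283824067181), np.float64(0.2765664096430126)] mid [ 0.5211 -0.0409  0.045 ]
ang x -87.3377677270694 ang y 2.4328826791734146
len [np.float64(0.09532535741608818), np.float64(0.1282803928174084), np.float64(0.0944569691544451), np.float64(0.12842187426260995)] mid [0.5016 0.1075 0.235 ]
ang x -94.03723405411796 ang y -3.6206985731196477
```

```bash
cat >> h.py <<'E'
def rel(p,yaw,tp,tyaw):
    """tool-frame shift (cm) and rz (deg), tool pointing down"""
    D=np.asarray(tp)-p;y=np.radians(yaw);c,s=np.cos(y),np.sin(y)
    return np.round([100*(D[0]*c+D[1]*s),100*(D[0]*s-D[1]*c),-100*D[2],yaw-tyaw],1)
E
python3 -c "
from h import *
p=[.188,-.49,.248]
for t in([.3,-.3,.36],[.45,0,.36],[.508,.2,.36],[.508,.2,.22]): print(rel(p,21.0,t,86))"
```

```text
[ 17.3 -13.7 -11.2 -65. ]
[ 42.  -36.4 -11.2 -65. ]
[ 54.6 -52.9 -11.2 -65. ]
[ 54.6 -52.9   2.8 -65. ]
```

```bash
python3 -m creep '[1,-1,-4,0,0,-4,0, 3,-3,-8,0,0,-10,0, 6,-5.5,-11,0,0,-18,0, 9,-8.5,-11,0,0,-26,0, 12.5,-12,-11,0,0,-34,0, 16,-15,-11,0,0,-42,0, 19.5,-18.5,-11,0,0,-50,0, 23,-22,-11,0,0,-57,0]'; python3 -c "
from h import *
from cell import monitor
s=monitor.read_state();p=s['position'];print(s)
print(rel(p,s['eef_rot'][2],[.508,.2,.36],86))"
```

```text
t: 1.0
position: [0.3243, -0.2005, 0.3583]
eef_rot: [180.0, 0.0, 78.3]
contact_force: [1.1, -1.3, -0.1]
finger_gap: 0.0854
grasp_force: 0.0
{'t': 1.0, 'q': array([-31.7265,  -1.5407,  -2.3169,  89.2062,   0.0053,  69.9779]), 'joint_vel': array([72.4078, -9.1978, -9.0369, -0.062 ,  0.2108,  3.2231]), 'joint_torque': array([-11.3558, -34.7873,  34.9675,   0.8383,  -0.1308,  -0.3946]), 'position': array([ 0.3243, -0.2005,  0.3583]), 'eef_rot': array([179.9816,   0.0011,  78.2956]), 'contact_force': array([ 1.1476, -1.2736, -0.1469]), 'ft_torque': array([ 0.0087, -0.0419,  0.0083]), 'grasp_force': 0.0, 'finger_gap': 0.08544173016488169}
[42.9  9.9 -0.2 -7.7]
```

```bash
python3 -m creep '[4.8,1.1,0,0,0,-1,0, 9.6,2.2,0,0,0,-2,0, 14.4,3.3,0,0,0,-3,0, 19.2,4.4,0,0,0,-4,0, 24,5.5,0,0,0,-5,0, 28.8,6.6,0,0,0,-6,0, 33.6,7.7,0,0,0,-7,0, 38.4,8.8,0,0,0,-8,0]'; python3 -m creep '[4.6,1,0,0,0,0,0, 4.6,1,0,0,0,0,0, 4.6,1,3,0,0,0,0, 4.6,1,6,0,0,0,0, 4.6,1,9,0,0,0,0, 4.6,1,12,0,0,0,0, 4.6,1,14,0,0,0,0, 4.6,1,14,0,0,0,0]'
python3 - <<'E'
from h import *
from cell import viewer,monitor
s=monitor.read_state();print(s["position"],s["eef_rot"],s["contact_force"])
c=viewer.capture("top");cv2.imwrite("pics/a.png",cv2.resize(c["img"][150:300,200:420],None,fx=3,fy=3))
d=viewer.capture("side");cv2.imwrite("pics/b.png",d["img"])
E
```

```text
t: 1.8
position: [0.4902, 0.1573, 0.3583]
eef_rot: [180.0, -0.0, 86.1]
contact_force: [-0.2, -0.9, 0.2]
finger_gap: 0.0852
grasp_force: 0.0
t: 2.6
position: [0.5014, 0.1994, 0.2158]
eef_rot: [-179.7, 0.1, 86.0]
contact_force: [-0.8, 0.2, 0.6]
finger_gap: 0.0857
grasp_force: 0.0
[0.5014 0.1994 0.2158] [-179.7377    0.1249   86.0013] [-0.8415  0.2452  0.6374]
```

View pics/b.png

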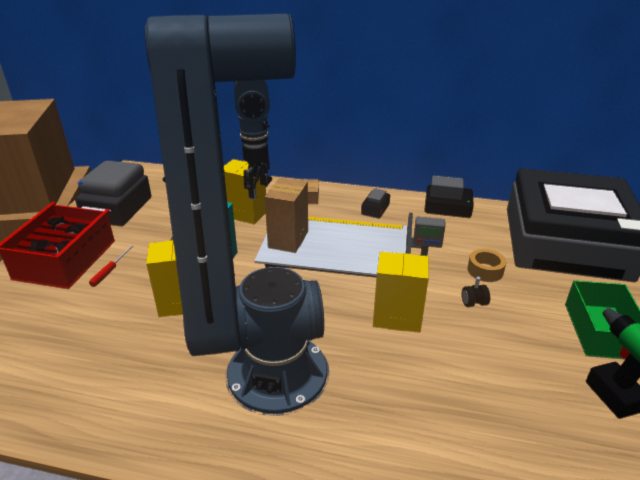

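Side view: the fingers hang behind the carton at (257,178), near its top at (287,185), with the label face towards the gripper. I'll push it over.

```bash
python3 -m creep '[-0.8,0.6,-0.5,0,0,0,0, -1.6,0.6,-0.5,0,0,0,0, -2.4,0.6,-0.5,0,0,0,0, -3.1,0.6,-0.5,0,0,0,0, -3.8,0.6,-0.5,0,0,0,0, -4.5,0.6,-0.5,0,0,0,0, -5.2,0.6,-0.5,0,0,0,0, -6,0.6,-0.5,0,0,0,0]'
python3 - <<'E'
from h import *
from cell import viewer
c=viewer.capture("top");a=cv2.resize(c["img"][160:290,220:420],(400,260))
d=viewer.capture("side");b=cv2.resize(d["img"][90:290,210:450],(480,400))
o=np.zeros((400,880,3),np.uint8);o[:260,:400]=a;o[:,400:]=b
cv2.imwrite("pics/c.png",cv2.resize(o,(792,360)))
E
```

```text
t: 3.5
position: [0.5048, 0.1396, 0.2234]
eef_rot: [180.0, -0.0, 86.0]
contact_force: [-0.5, 1.8, 2.1]
finger_gap: 0.0854
grasp_force: 0.9
```

View pics/c.png

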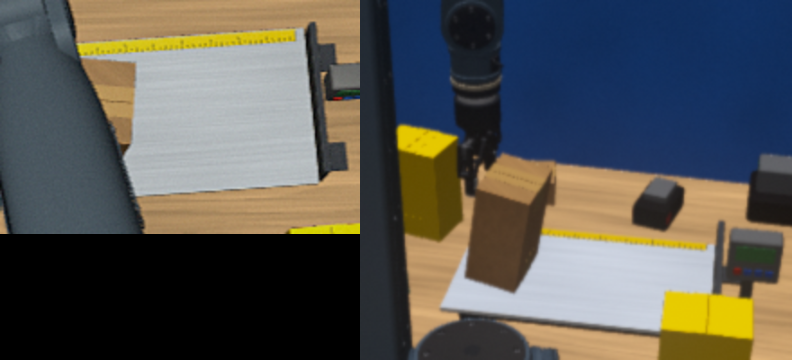

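The carton is tipping about its far edge, with its top at (520,170) in the composite and the fingers behind it. I'll carry on slowly until it falls.

```bash
python3 -m creep '[-0.7,0,0,0,0,0,0, -1.4,0,0,0,0,0,0, -2.1,0,0,0,0,0,0, -2.8,0,0,0,0,0,0, -3.5,0,0,0,0,0,0, -4.2,0,0,0,0,0,0, -4.9,0,0,0,0,0,0, -5.4,0,0,0,0,0,0]';  python3 -m creep '[0,0,0,0,0,0,0, 1,0,0,0,0,0,0, 2.5,0,0,0,0,0,0, 5,0,0,0,0,0,0, 8,0,0,0,0,0,0, 11,0,0,0,0,0,0, 14,0,0,0,0,0,0, 14,0,0,0,0,0,0]'
python3 - <<'E'
from h import *
from cell import viewer
c=viewer.capture("top");a=cv2.resize(c["img"][160:290,220:420],(400,260))
d=viewer.capture("side");b=cv2.resize(d["img"][90:290,210:450],(480,400))
o=np.zeros((400,880,3),np.uint8);o[:260,:400]=a;o[:,400:]=b
cv2.imwrite("pics/d.png",cv2.resize(o,(792,360)))
E
```

```text
t: 4.4
position: [0.501, 0.0855, 0.2233]
eef_rot: [-180.0, 0.0, 86.0]
contact_force: [0.2, -0.5, 0.2]
finger_gap: 0.0857
grasp_force: 0.0
t: 5.2
position: [0.5107, 0.2304, 0.2229]
eef_rot: [-180.0, -0.1, 86.3]
contact_force: [0.4, -0.6, 0.3]
finger_gap: 0.0854
grasp_force: 0.0
```

View pics/d.png

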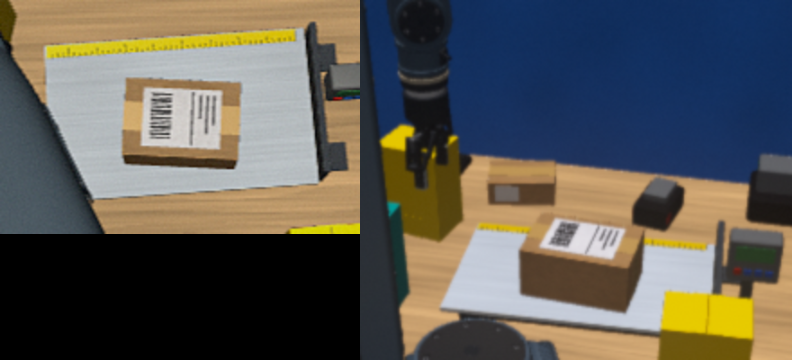

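The carton lies flat with its label up. In the top view its upper face has corners at composite (127,78), (241,83), (239,160) and (124,156). I'll now work out the slide.

Run:
```python
from h import *
from cell import viewer,monitor
c=viewer.capture("top")
Q=np.array([ray(c,np.array(p)/1.8+[220-.3,160-.3],.14) for p in[(127,78),(241,83),(239,160),(124,156)]])
m=Q.mean(0);print(m,[np.linalg.norm(Q[i]-Q[(i+1)%4]) for i in range(4)])
d=(Q[1]-Q[0]+Q[2]-Q[3]);print(np.degrees(np.arctan2(d[1],d[0])))
sx=np.array([.0455,-.999]);sy=np.array([.999,.0455]);o=np.array([.5211,-.0409])
for q in [*Q,m]: print((q[:2]-o)@sx,(q[:2]-o)@sy)
s=monitor.read_state();p=s["position"];print(s["eef_rot"])
for x in(-.16,.029):
  t=o+sx*x+sy*((m[:2]-o)@sy); print(x,t,rel(p,86.0,[*t,.095],92.6))
```

```text
[ 0.4898 -0.0443  0.14  ] [np.float64(0.18789031998840694), np.float64(0.12869782057832796), np.float64(0.18651916928725604), np.float64(0.13062658601164515)]
-93.75799938922567
-0.08471649633894754 0.043994608708582364
0.1019132722645829 0.022208899198258025
0.08802859984731673 -0.10574236111761184
-0.09745101730557747 -0.08601443985838285
0.0019435896168436587 -0.031388323267288576
[-179.9694    0.0193   86.1006]
-0.16 [0.4825 0.1175] [-11.1  -2.   12.8  -6.6]
0.029 [ 0.4911 -0.0713] [-29.9   0.1  12.8  -6.6]
```

```bash
python3 -m creep '[-3,-0.5,0,0,0,-2,0, -7,-1.2,0,0,0,-4.5,0, -11.1,-2,0,0,0,-6.6,0, -11.1,-2,4,0,0,-6.6,0, -11.1,-2,8,0,0,-6.6,0, -11.1,-2,11,0,0,-6.6,0, -11.1,-2,12.8,0,0,-6.6,0, -11.1,-2,12.8,0,0,-6.6,0]'; python3 -m creep '[-1.5,0,0,0,0,0,0, -3,0,0,0,0,0,0, -4,0,0,0,0,0,0, -5,0,0,0,0,0,0, -6,0,0,0,0,0,0, -7,0,0,0,0,0,0, -8,0,0,0,0,0,0, -9,0,0,0,0,0,0]'; python3 -m creep '[-1,0,0,0,0,0,0, -2,0,0,0,0,0,0, -3,0,0,0,0,0,0, -4,0,0,0,0,0,0, -5,0,0,0,0,0,0, -6,0,0,0,0,0,0, -6.8,0,0,0,0,0,0, -7.2,0,0,0,0,0,0]'
python3 - <<'E'
from h import *
from cell import viewer,monitor
c=viewer.capture("top");a=cv2.resize(c["img"][160:290,220:420],(400,260))
d=viewer.capture("side");b=cv2.resize(d["img"][90:290,210:450],(480,400))
o=np.zeros((400,880,3),np.uint8);o[:260,:400]=a;o[:,400:]=b
cv2.imwrite("pics/e.png",cv2.resize(o,(792,360)))
p=monitor.read_state()["position"][:2]-[.5211,-.0409];print("scale xy",p@[.0455,-.999],p@[.999,.0455])
E
```

```text
t: 6.15
position: [0.4813, 0.1155, 0.0933]
eef_rot: [-179.8, 0.0, 92.5]
contact_force: [0.4, -0.7, 0.2]
finger_gap: 0.0853
grasp_force: 0.0
t: 6.95
position: [0.4875, 0.0261, 0.0955]
eef_rot: [180.0, -0.0, 92.6]
contact_force: [0.1, 3.2, 0.6]
finger_gap: 0.0854
grasp_force: 0.0
t: 7.75
position: [0.4905, -0.0461, 0.0953]
eef_rot: [-180.0, -0.0, 92.6]
contact_force: [-0.3, 5.1, 1.1]
finger_gap: 0.0851
grasp_force: 0.0
scale xy 0.0038683320331537136 -0.030801400685535902
```

View pics/e.png

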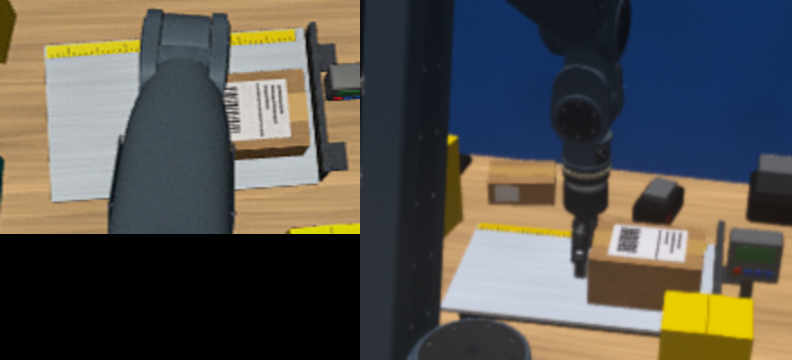

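The carton now sits nearly square to the stop, with its leading end at composite (305-309,70-150) and the stop at about (312,90). I'll close the last 2-3 cm slowly, watching the force.

```bash
python3 -m creep '[-0.4,0,0,0,0,0,0, -0.8,0,0,0,0,0,0, -1.1,0,0,0,0,0,0, -1.4,0,0,0,0,0,0, -1.6,0,0,0,0,0,0, -1.8,0,0,0,0,0,0, -2.0,0,0,0,0,0,0, -2.0,0,0,0,0,0,0]'; python3 -m creep '[-0.1,0,0,0,0,0,0, -0.2,0,0,0,0,0,0, -0.2,0,0,0,0,0,0, -0.3,0,0,0,0,0,0, -0.3,0,0,0,0,0,0, -0.4,0,0,0,0,0,0, -0.4,0,0,0,0,0,0, -0.4,0,0,0,0,0,0]'
```

```text
t: 8.65
position: [0.4915, -0.0656, 0.0953]
eef_rot: [-180.0, 0.0, 92.6]
contact_force: [0.1, 0.9, 1.0]
finger_gap: 0.0855
grasp_force: 0.0
t: 9.45
position: [0.4914, -0.0686, 0.0953]
eef_rot: [-180.0, -0.1, 92.7]
contact_force: [-1.2, 7.3, 0.6]
finger_gap: 0.0852
grasp_force: 0.0
```

```bash
python3 -m creep '[-0.1,0,0,0,0,0,0, -0.1,0,0,0,0,0,0, -0.2,0,0,0,0,0,0, -0.2,0,0,0,0,0,0, -0.2,0,0,0,0,0,0, -0.2,0,0,0,0,0,0, -0.2,0,0,0,0,0,0, -0.2,0,0,0,0,0,0]'
```

```text
t: 10.25
position: [0.4914, -0.0686, 0.0953]
eef_rot: [-180.0, -0.3, 92.7]
contact_force: [-1.0, 20.0, 3.7]
finger_gap: 0.0853
grasp_force: 0.0
```

```bash
python3 -m creep '[-0.1,0,0,0,0,0,0, -0.1,0,0,0,0,0,0, -0.2,0,0,0,0,0,0, -0.2,0,0,0,0,0,0, -0.2,0,0,0,0,0,0, -0.2,0,0,0,0,0,0, -0.2,0,0,0,0,0,0, -0.2,0,0,0,0,0,0]'
```

```text
t: 11.05
position: [0.4914, -0.0685, 0.0954]
eef_rot: [180.0, -0.6, 92.8]
contact_force: [-2.4, 33.0, 6.2]
finger_gap: 0.0856
grasp_force: 0.0
```

The force climbed to 33 N with no movement, so the carton is hard against the stop. I'll back off, lift and check.

```bash
python3 -m creep '[0.2,0,0,0,0,0,0, 0.5,0,0,0,0,0,0, 1,0,0,0,0,0,0, 2,0,0,0,0,0,0, 4,0,0,0,0,0,0, 7,0,0,0,0,0,0, 10,0,0,0,0,0,0, 10,0,-3,0,0,0,0]'; python3 -m creep '[2,0,-4,0,0,0,0, 5,0,-8,0,0,0,0, 9,0,-11,0,0,0,0, 12,0,-14,0,0,0,0, 15,0,-16,0,0,0,0, 17,0,-16,0,0,0,0, 17,0,-16,0,0,0,0, 17,0,-16,0,0,0,0]'
python3 - <<'E'
from h import *
from cell import viewer
c=viewer.capture("top");cv2.imwrite("pics/f.png",cv2.resize(c["img"][165:285,240:440],None,fx=4,fy=4,interpolation=cv2.INTER_CUBIC))
E
```

```text
t: 11.85
position: [0.4849, 0.0292, 0.1229]
eef_rot: [-179.7, -0.0, 92.7]
contact_force: [0.6, -0.1, 0.7]
finger_gap: 0.0854
grasp_force: 0.0
t: 12.65
position: [0.4792, 0.1966, 0.285]
eef_rot: [-180.0, 0.0, 92.7]
contact_force: [-1.1, -0.0, 0.2]
finger_gap: 0.0854
grasp_force: 0.0
```

View pics/f.png

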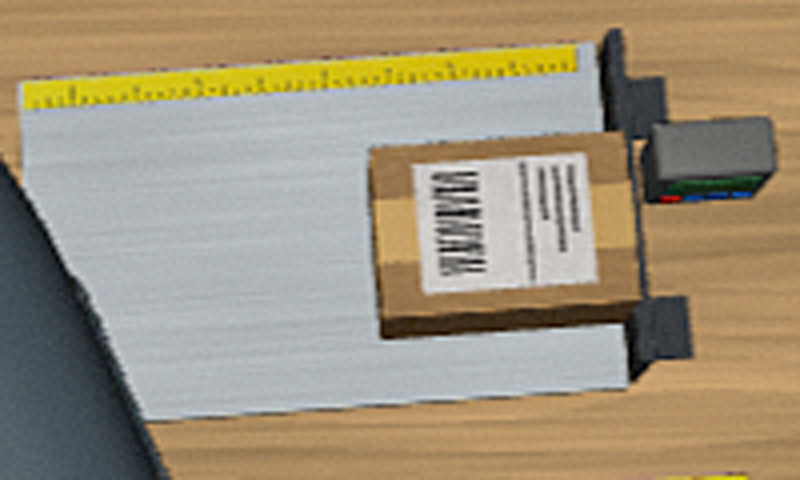

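The carton lies label up with its end flush along the stop, from (625,133) to (645,300), and its edges run parallel to the plate's. The arm is clear, so I'm handing in.

```bash
python3 -c "
from cell import order
print(order.hand_in())"
```

```text
the job is handed in; nothing more can be done
None
```

The carton was tipped onto its side with the label up and slid snug and square against the length stop; the arm never went near the caster, tape roll or gas lift, and the job was handed in at about 13 s.

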